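# Draw out the drying rack until it locks and stand the teacup on it

## Task

Make room for the washed glass teacup: draw the extension of the drying rack out by its end bar until the lock button clicks up through its hole, then move the teacup from the wooden tray onto the wires of the drawn-out part, still upside down and set down softly, not dropped. Leave the rack locked out and everything else where it is.

Things in the scene. Friction and masses are not known exactly. Their poses are not given: they have to be found in the camera images.
- rack: Extendable chrome dish-drying rack, fast to the ledge on suction feet. Origin on the ledge below the open mouth of its two rails, midway; +x is the way the extension slides out, +z up. Fixed part x = -260 to 0 mm, 204 mm wide, wire deck 87 mm high, plate hoops at the back to 124 mm, on it an upturned bowl (top 142 mm). Rails: C channels, 58 to 82 mm high, at y = +-83 to +-102 mm.
- extension (a joint): How far the extension is drawn out, m: 0 fully in, locks at 0.160, stop at 0.161; starts between 0 and 0.04. It slides along the rack's +x against a drag of 3 to 4 N and cannot tip or move sideways. It is a chrome U: two flat bars in the channels, joined by an end bar, with eight cross wires (6 mm thick, 20 mm apart) as its deck.
- pull_bar (a point): Middle of the extension's end bar, its outermost part: round chrome, 12 mm thick, along the rack's y, straight for 144 mm, axis 70 mm above the ledge. Behind it (towards the rack) an open gap of 61 mm to the first wire, free down to the ledge: closed fingers can go in from above and hook the bar, or pinch it. Below the bar is air, or the tray's 20 mm rim when it is drawn out.
- lock_button (a joint): Height of the spring lock button, m: 0 down, hidden under the channel's roof; 0.009 fully out. A chrome pin 10 mm across in the rail on the rack's +y side. Its spring lifts it through the hole when the extension reaches 0.160; it then stands 6 mm above the channel and keeps the extension from sliding back. Pushing it down would unlock it.
- lock_hole (a point): Centre of the lock hole (12 x 12 mm) on top of the +y channel, 82 mm above the ledge, 20 mm inside the mouth, in a black end cap.
- deck_mid (a point): Middle of the extension's wire deck, on top of its wires, 73 mm above the ledge; moves with the extension, axes as the rack's. The wires reach 70 mm from it either way in x; the bars beside them are 85 mm from it either way in y and stand 4 mm above the wires. Drawn out it lies 75 mm beyond the mouth.
- teacup_center (a point): Centre (half-way up) of the glass teacup: no handle, upside down, z up, 70 mm high, straight sides, 58 mm across, 0.12 to 0.20 kg. It stands on the tray's floor among the sauce bowl and tea tin, in any of three places in a row.
- tray: Wooden tray 340 x 220 mm, rim 20 mm high, floor 8 mm thick; origin under its centre, x along its length. The teacup, sauce bowl and tea tin stand in a row along it, about 105 mm apart, in any order.
- sauce_bowl: Small white ceramic bowl on the tray, 80 mm across, 32 mm high, origin under its centre. Leave it.
- tea_tin: Plain aluminium tea tin with a lid on the tray, 62 mm across, 68 mm high, origin under its centre. Leave it.
- rice_bowl: White ceramic rice bowl, upside down on the rack's fixed deck, 112 mm across, 55 mm high, origin at its underside's centre. Leave it.
- steamer_dish: White ceramic dim sum steamer dish with two ears, 140 mm across, 45 mm high, origin under its centre, on the ledge. Leave it.
- spoon: Stainless steel spoon on the ledge, 165 mm long along its x. Leave it.
- kettle: Aluminium kettle on a black base with a toggle switch, 165 mm across, 210 mm high, origin under its centre. Leave it.
Things that resemble listed ones, but are neither listed nor needed, are in the scene too. Leave any green or purple look-alike of the part that bears teacup_center alone.

How it is judged:
By the outcome, as a careful person would: the job done as asked, in the order asked, and still so for the second after the job is handed in, with the robot touching nothing.
It also fails if it takes over 58 s, if anything falls off the work surface, if the arm or the gripper's body presses on something with over 40 N, if the wrist force passes 120 N, or if a joint passes its speed limit or range.

## Robot

A 6-joint arm with a two-finger parallel gripper is mounted at the origin on the work surface. World frame = base frame: x ahead of the robot, y to its left, z up, the work surface at z = 0. Lengths are in m, angles in rad, forces in N, time in s.
With the tool pointing down it reaches from about 0.325 to 0.75 m from the base axis. Payload 7.6 kg.
Tool frame: the origin (TCP) lies midway between the tips of the shut fingers; the grasp point (between the pads) lies 19 mm behind it (r.grip_point_offset is the distance from the TCP to the grasp point, in m); z points along the fingers, y is the direction in which the jaws open and shut (so a half turn about z gives the same grasp; the last joint's range is limited). The gripper opens to 85 mm and grips with 20 to 120 N. Pads are 22 mm wide; open, the fingers measure 114 mm over their backs; the gripper's body (76 mm by 85 mm) begins 54 mm behind the grasp point. The pads swing forward as they close: fully open they stand 13 mm farther back than shut.
Start: joints at [-1.317, 0.052, 1.401, -0, 1.689, -0.07], TCP at [0.167, -0.498, 0.231] pointing down, gripper open.
Joint ranges: [-2.9, 2.9], [-0.91, 2.17], [0.12, 2.37], [-1.06, 4.2], [0.26, 2.73], [-2.93, 2.93]. Speed limits (rad/s): [2.57, 2.57, 3.01, 3.14, 3.14, 3.14].

## Interface

Orientations are given as [roll, pitch, yaw] about the fixed x, y, z axes, in that order (R = Rz(yaw) Ry(pitch) Rx(roll)).
In Python, from bench import r gives the robot as it stands. The module is installed in compiled form; this text tells all that it offers.
- The arm moves only by the tool drive_tool, never from a script. Its argument "motion" is a list of rows, each a list of 5 numbers: the finger opening in mm, from 0 to 85.4, then the shift along the tool's x, y, z in mm, then the turn about the tool's z in degrees. In form: [[hand, x, y, z, turn], ...]. A call has 1 to 20 rows; each row is the pose to reach, as a shift and turn from the pose commanded when the call began, along the tool's axes at that moment; what a row does not reach only later rows make up. A row lasts 1/12 s, in which the tool goes at most 41.7 mm and 7.16 degrees, less where a joint would pass 70% of its speed; a pose out of reach is approached as far as the arm can. A call with a gripper value outside its range is refused whole. The fingers move at their own pace and stop on an object; the grip force is fixed at half the most. Time passes only in rows, so rows that repeat a pose let the fingers close. It gives the time, the measured TCP pose, the force and the opening at its end, in the units of the state.
- r.get_state(): the state, without advancing time (a new reading comes with each control period).
- r.snapshot(name): name is "scene" or "side" or "wrist"; returns the picture (384x512x3 uint8, red, green, blue); there is no depth.
- r.get_calibration(name): a dict with "fov_y" (degrees; the focal length in pixels is half the picture's height over the tangent of half this angle, whatever the lens; pixels are square), "cx", "cy" (the principal point, pixels), "position" and "rotation" of the camera in the world. Camera axes: x right, y down, z forward; pixel columns grow to the right and rows downward; lengths in m; the calibration is good to about 2 mm. A picture is of the moment at which its call begins: read the wrist's pose just before it. get_calibration takes no time and is no camera call; for the wrist camera it gives the pose at the moment of the call.
- r.finish_job(): hands the job in, once; it reports no verdict.
The state is a dict: "t": time; "joint_pos": joint angles; "joint_vel": joint speeds; "joint_efforts": joint torques, N m; "position": TCP position; "tcp_rot": TCP orientation; "force": force on the tool from outside, world axes, zero at the start; "torque": the same for the moment, N m; "grip_width": finger opening in m.
Only numpy, scipy, OpenCV 4.12 (cv2) and the standard library are available. Lean on these libraries where they do the work, as an engineer would, in place of code of your own. Each camera call takes 0.05 s, during which the arm holds its last target.

## Working session

There is one attempt and no reset: what is moved stays moved. The work goes in short steps, Python scripts to look and compute and a tool call to move; the robot and the scene stay as the last step left them, time stands still between calls to the robot, and variables do not carry over. Pictures are saved under pics/ and viewed, and the job is handed in when it is done.

Besides the shell and the picture viewer there is one more tool, called as name(argument=value, ...), one argument or row to a line, values as JSON. drive_tool: Moves the arm, as the interface text tells. Its arguments: {"type":"object","properties":{"motion":{"type":"array"}},"required":["motion"]}

```bash
mkdir -p pics
cat > h.py <<'E'
import numpy as np, cv2, json
from bench import r
def snap(n,f):
    im=np.array(r.snapshot(n)); cv2.imwrite(f'pics/{f}.png',im[:,:,::-1]); return im
def crop(f,x0,y0,x1,y1,out):
    im=cv2.imread(f'pics/{f}.png')[y0:y1,x0:x1]
    s=min(800/(x1-x0),600/(y1-y0)); cv2.imwrite(f'pics/{out}.png',cv2.resize(im,None,fx=s,fy=s,interpolation=cv2.INTER_CUBIC)); print('scale',s)
def ray(c,u,v):
    f=192/np.tan(np.radians(c['fov_y'])/2)
    d=np.array([(u-c['cx'])/f,(v-c['cy'])/f,1.]); R=np.array(c['rotation']); d=R@d
    return np.array(c['position']),d/np.linalg.norm(d)
def onz(c,u,v,z):
    p,d=ray(c,u,v); return p+d*(z-p[2])/d[2]
def tri(obs):
    A=np.zeros((3,3));b=np.zeros(3)
    for c,u,v in obs:
        p,d=ray(c,u,v);M=np.eye(3)-np.outer(d,d);A+=M;b+=M@p
    x=np.linalg.solve(A,b)
    return x,[np.linalg.norm((np.eye(3)-np.outer(d,d))@(x-p)) for p,d in (ray(*o) for o in obs)]
def proj(c,P):
    f=192/np.tan(np.radians(c['fov_y'])/2); q=np.array(c['rotation']).T@(np.array(P)-np.array(c['position']))
    return c['cx']+f*q[0]/q[2], c['cy']+f*q[1]/q[2]
E
python3 - <<'E'
from h import *
for n in ['scene','side','wrist']:
    c=r.get_calibration(n); print(n,c); snap(n,n+'0')
print(r.get_state())
E
```

```text
scene {'fov_y': 54.71966278802165, 'cx': 254.91480363677613, 'cy': 181.6801327780077, 'position': array([1.1467388 , 0.31747652, 1.02136178]), 'rotation': array([-2.59158392,  0.00568694,  1.98354262])}
side {'fov_y': 43.05597584827146, 'cx': 252.19782948035098, 'cy': 197.92725205567785, 'position': array([-0.07811998,  1.12479636,  1.12423474]), 'rotation': array([-2.26068879,  0.00366209, -2.55658063])}
wrist {'fov_y': 69.97487381262297, 'cx': 260.032022904802, 'cy': 190.13792855775586, 'position': array([ 0.2457262 , -0.47186506,  0.37448316]), 'rotation': array([ 2.80908404e+00,  2.30785124e-03, -1.24703846e+00])}
{'t': 0.15, 'joint_pos': array([-1.31726897e+00,  5.27026803e-02,  1.40148293e+00,  3.38074008e-05,
        1.68860181e+00, -7.02815498e-02]), 'joint_vel': array([ 0.00061124, -0.00132116, -0.00263502, -0.00034553,  0.00061788,
       -0.00053163]), 'joint_efforts': array([ 2.52392283e-04, -3.81951714e+01, -3.60424805e+01, -4.70140185e-05,
        4.62840355e-03, -8.40347951e-06]), 'position': array([ 0.16702795, -0.49748511,  0.23066468]), 'tcp_rot': array([-3.14040319e+00, -1.17396216e-04,  3.23812791e-01]), 'force': array([ 0.55558871, -0.36789988,  1.17553365]), 'torque': array([ 0.00843315, -0.00080084, -0.02374467]), 'grip_width': 0.0855660750407379}
```

Run:
```python
s=open('h.py').read()
s=s.replace("def snap","from scipy.spatial.transform import Rotation as Ro\ndef RM(c): return Ro.from_euler('xyz',c['rotation']).as_matrix()\ndef snap",1)
s=s.replace("R=np.array(c['rotation'])","R=RM(c)").replace("np.array(c['rotation']).T","RM(c).T")
open('h.py','w').write(s)
```

```text
(no output)
```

View pics/scene0.png

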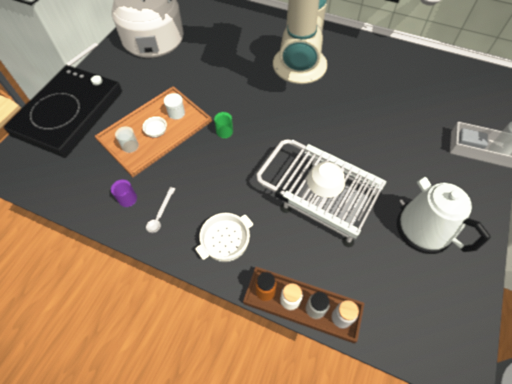

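View pics/side0.png

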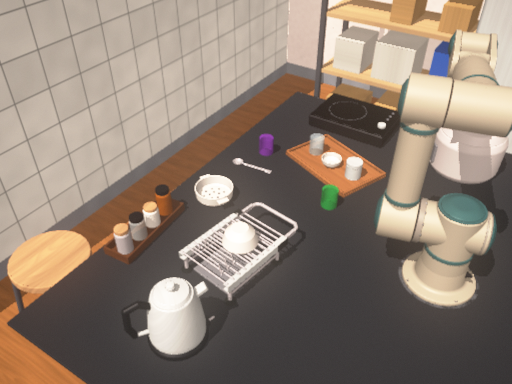

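View pics/wrist0.png

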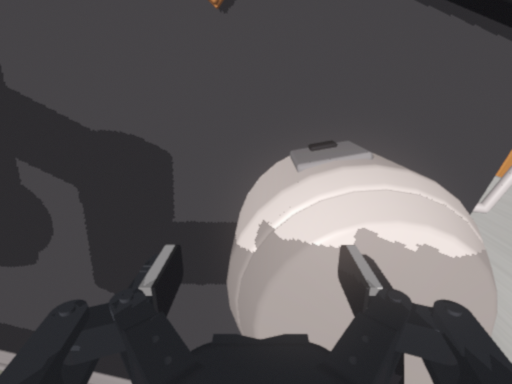

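Run:
```python
from h import *
crop('scene0',85,75,245,195,'c1');crop('scene0',245,130,395,245,'c2')
crop('side0',275,110,395,215,'c3');crop('side0',170,190,310,300,'c4')
```

```text
scale 5.0
scale 5.217391304347826
scale 5.714285714285714
scale 5.454545454545454
```

View pics/c1.png

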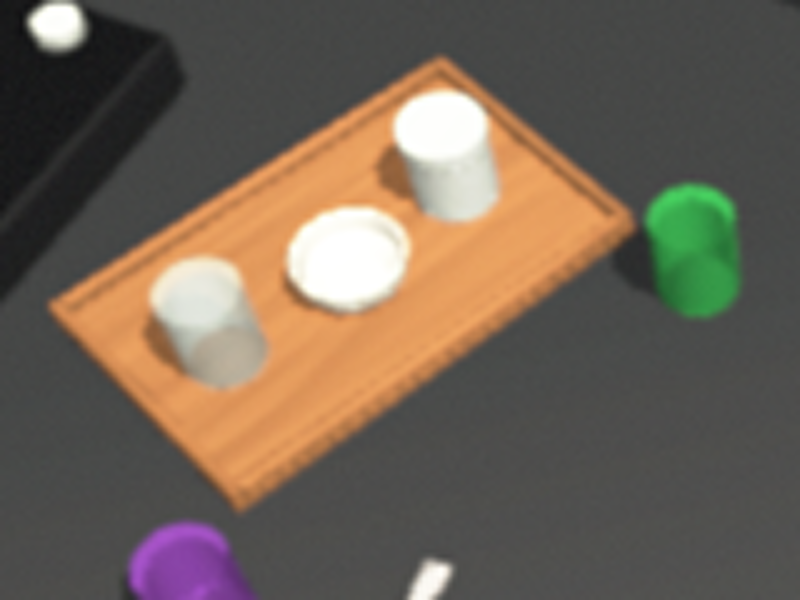

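View pics/c2.png

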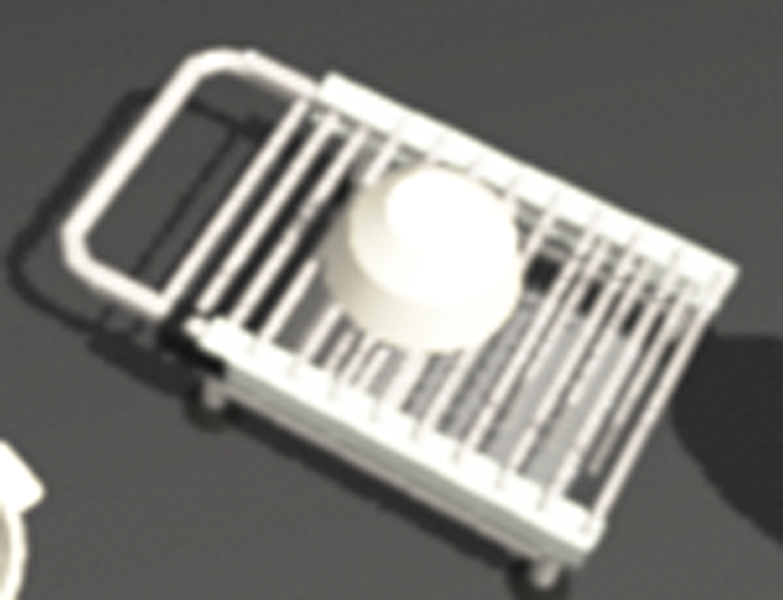

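View pics/c3.png

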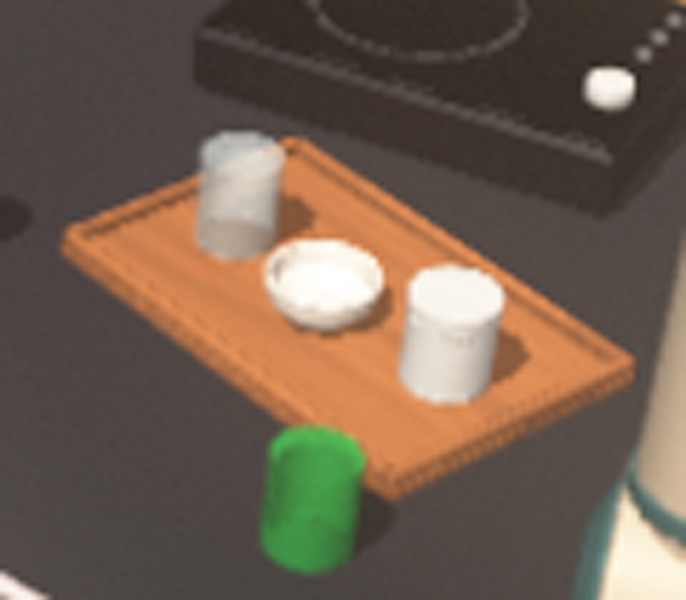

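View pics/c4.png

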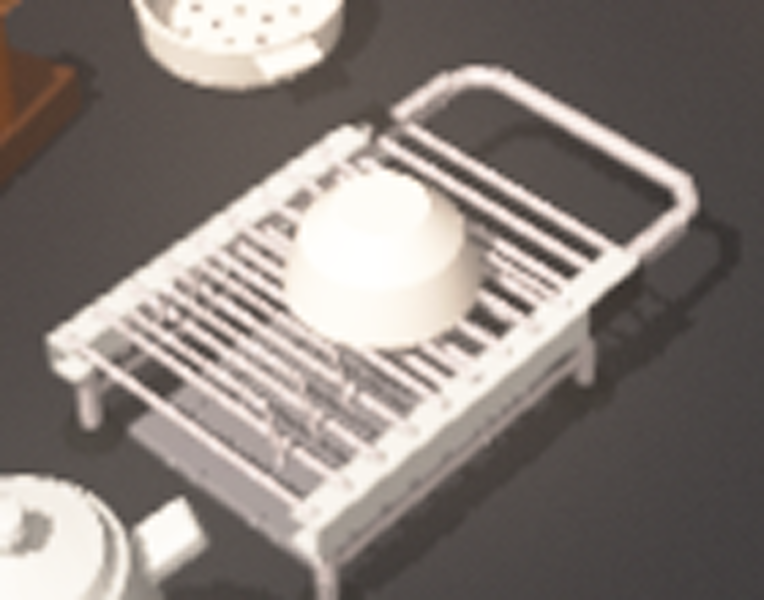

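Run:
```python
from h import *
cs=r.get_calibration('scene');cd=r.get_calibration('side')
S=lambda x,y:(245+x/5.217,130+y/5.217); D=lambda x,y:(170+x/5.4545,190+y/5.4545)
print('bar scene',[onz(cs,*S(*p),.07).round(4) for p in [(68,222),(100,190),(170,88),(210,58)]])
print('bar side',[onz(cd,*D(*p),.07).round(4) for p in [(470,75),(500,85),(670,180),(692,200)]])
print('bowl top', onz(cs,*S(450,210),.142), onz(cd,*D(375,205),.142))
print('rail back corner up', onz(cs,*S(738,268),.082), 'mouth', onz(cs,*S(332,72),.082))
print('side: rail y- mouth', onz(cd,*D(638,262),.082),'back',onz(cd,*D(295,530),.082),'y+ back',onz(cd,*D(50,335),.082))
# cup: top disc centre and bottom
T=lambda x,y:(85+x/5,75+y/5); Q=lambda x,y:(275+x/5.714,110+y/5.714)
print('cup', tri([(cs,*T(198,290)),(cd,*Q(241,155))]), 'bot', tri([(cs,*T(228,355)),(cd,*Q(238,232))]))
print('tin top', tri([(cs,*T(440,125)),(cd,*Q(455,295))]))
print('bowl', tri([(cs,*T(348,250)),(cd,*Q(325,270))]))
print('traycorners',[onz(cs,*T(*p),.02).round(3) for p in [(50,305),(440,58),(633,220),(240,495)]])
print('green', tri([(cs,*T(692,210)),(cd,*Q(315,450))]))
st=r.get_state()
print(tri([(cs,*S(68,222)),(cd,*D(470,75))]),tri([(cs,*S(210,58)),(cd,*D(692,200))]))
```

```text
bar scene [array([0.5809, 0.0742, 0.07  ]), array([0.5526, 0.0826, 0.07  ]), array([0.4665, 0.0926, 0.07  ]), array([0.4353, 0.1067, 0.07  ])]
bar side [array([0.6025, 0.08  , 0.07  ]), array([0.582 , 0.0779, 0.07  ]), array([0.4522, 0.0956, 0.07  ]), array([0.4329, 0.1035, 0.07  ])]
bowl top [0.53415922 0.27958872 0.142     ] [0.53943069 0.27087108 0.142     ]
rail back corner up [0.46514614 0.43885768 0.082     ] mouth [0.42483612 0.18113269 0.082     ]
side: rail y- mouth [0.42724067 0.17619341 0.082     ] back [0.47407761 0.43821084 0.082     ] y+ back [0.66609782 0.40108295 0.082     ]
cup (array([ 0.6174919 , -0.38306033,  0.07998443]), [np.float64(0.001640623524083829), np.float64(0.0016406235240838036)]) bot (array([ 0.61704835, -0.3852711 ,  0.01242613]), [np.float64(0.0043608353847283945), np.float64(0.004360835384728405)])
tin top (array([ 0.42546313, -0.31494862,  0.07594695]), [np.float64(0.0017107324669449022), np.float64(0.0017107324669448924)])
bowl (array([ 0.52649974, -0.33607516,  0.04425677]), [np.float64(0.0025542686884763312), np.float64(0.002554268688476438)])
traycorners [array([ 0.637, -0.512,  0.02 ]), array([ 0.325, -0.385,  0.02 ]), array([ 0.409, -0.179,  0.02 ]), array([ 0.716, -0.305,  0.02 ])]
green (array([ 0.42791506, -0.11856895,  0.07772863]), [np.float64(0.0007237205895614675), np.float64(0.0007237205895614882)])
(array([0.59343122, 0.08362966, 0.08241693]), [np.float64(0.007138067627463066), np.float64(0.0071380676274629745)]) (array([0.4334857 , 0.10514397, 0.06951811]), [np.float64(0.0017320060143198657), np.float64(0.0017320060143198944)])
```

The scene and side views agree. The clear cup stands at the far end of the tray at about (0.617, -0.384), with its top at about 0.08. The white tin at about (0.425, -0.315) is opaque. The rack opens towards world -y, with the bar at about (0.51, 0.09). I'll hover over the bar for a wrist view.

```bash
cat >> h.py <<'E'
def shift(P,yaw_deg):
    s=r.get_state(); R=Ro.from_euler('xyz',s['tcp_rot']).as_matrix()
    d=R.T@(np.array(P)-s['position']); t=-(yaw_deg-np.degrees(s['tcp_rot'][2])); t=(t+180)%360-180
    print('shift mm',(d*1000).round(1),'turn',round(t,1),'norm',round(np.linalg.norm(d)*1000)); return d
E
python3 - <<'E'
from h import *
shift((.515,.09,.25),80.5)
E
```

```text
shift mm [ 516.8 -446.3  -18.7] turn -61.9 norm 683
```

drive_tool(
  motion=[
    [0,0,0,-40,0],
    [0,517,-446,-40,-62],
    [0,517,-446,-40,-62],
    [0,517,-446,-40,-62],
    [0,517,-446,-40,-62],
    [0,517,-446,-40,-62],
    [0,517,-446,-40,-62],
    [0,517,-446,-40,-62],
    [0,517,-446,-40,-62],
    [0,517,-446,-40,-62],
    [0,517,-446,-40,-62],
    [0,517,-446,-40,-62],
    [0,517,-446,-40,-62],
    [0,517,-446,-40,-62],
    [0,517,-446,-40,-62],
    [0,517,-446,-40,-62],
    [0,517,-446,-40,-62],
    [0,517,-446,-40,-62],
    [0,517,-446,-40,-62],
    [0,517,-446,-40,-62],
  ],
)

```text
t: 1.82
position: [0.5152, 0.0902, 0.2705]
tcp_rot: [-3.14, 0.001, 1.408]
force: [0.1, 0.3, 0.2]
grip_width: -0.0001
```

Run:
```python
from h import *
c=r.get_calibration('wrist'); snap('wrist','w1'); json.dump({k:np.array(v).tolist() for k,v in c.items()},open('w1.json','w')); print(c['position'],c['rotation'])
```

```text
[0.52813396 0.17218556 0.4143532 ] [ 2.80949130e+00  2.71347898e-03 -1.63229983e-01]
```

View pics/w1.png

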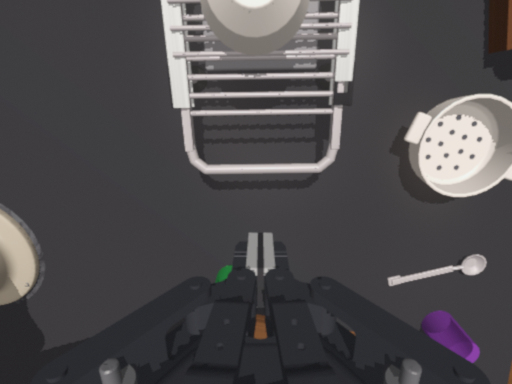

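Run:
```python
from h import *
crop('w1',160,60,370,190,'w1c')
```

```text
scale 3.8095238095238093
```

View pics/w1c.png

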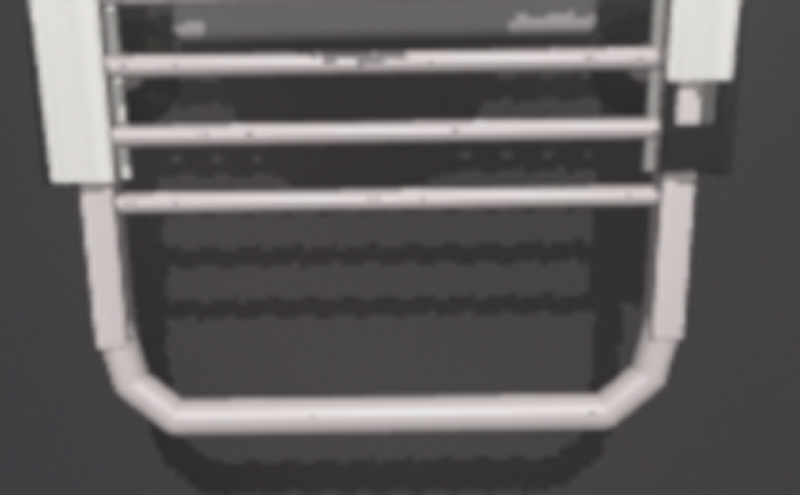

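Run:
```python
from h import *
c=json.load(open('w1.json')); W=lambda x,y:(160+x/3.8095,60+y/3.8095)
cs=r.get_calibration('scene');cd=r.get_calibration('side')
a=onz(c,*W(172,416),.07);b=onz(c,*W(608,411),.07);print('bar',a,b,(a+b)/2,np.linalg.norm(a-b),'ang',np.degrees(np.arctan2(*(b-a)[1::-1])))
p=onz(c,*W(118,200),.07);q=onz(c,*W(655,192),.07);print('wire1',p,q,np.linalg.norm(p-q),np.degrees(np.arctan2(*(q-p)[1::-1])), 'gap',np.linalg.norm((p+q)/2-(a+b)/2))
m1=onz(c,*W(50,184),.082);m2=onz(c,*W(735,174),.082);print('mouth outer',m1,m2,(m1+m2)/2,np.linalg.norm(m1-m2),np.degrees(np.arctan2(*(m2-m1)[1::-1])))
print('hole',onz(c,*W(688,105),.082))
# triangulated heights with scene / side bar ends (pixel guesses)
S=lambda x,y:(245+x/5.217,130+y/5.217); D=lambda x,y:(170+x/5.4545,190+y/5.4545)
# intersect plane through scene bar line with wrist ray of bar mid
for cc,F,l in ((cs,S,[(100,190),(170,88)]),(cd,D,[(500,85),(670,180)])):
    o,d1=ray(cc,*F(*l[0]));_,d2=ray(cc,*F(*l[1]));n=np.cross(d1,d2)
    o2,d=ray(c,*W(390,413)); t=n@(o-o2)/(n@d); print('bar mid tri',o2+t*d)
```

```text
bar [0.4424624  0.09492428 0.07      ] [0.58873669 0.07270983 0.07      ] [0.51559954 0.08381706 0.07      ] 0.1479515036381327 ang -8.635433772336606
wire1 [0.44157161 0.16675717 0.07      ] [0.61002328 0.14151403 0.07      ] 0.17033256513797224 -8.522580462669122 gap 0.07105416636900509
mouth outer [0.4252378  0.17490075 0.082     ] [0.6315497  0.14389987 0.082     ] [0.52839375 0.15940031 0.082     ] 0.20862803010293748 -8.545457383291499
hole [0.61880716 0.16590822 0.082     ]
bar mid tri [0.51396247 0.07141372 0.02096766]
bar mid tri [0.51556505 0.0828095  0.06545364]
```

Run:
```python
from h import *
shift((.5224,.1198,.047),81.4)
```

```text
shift mm [ 31.4   2.5 223.8] turn -0.8 norm 226
```

drive_tool(
  motion=[
    [0,31,2.5,20,-0.8],
    [0,31,2.5,55,-0.8],
    [0,31,2.5,90,-0.8],
    [0,31,2.5,115,-0.8],
    [0,31,2.5,135,-0.8],
    [0,31,2.5,155,-0.8],
    [0,31,2.5,175,-0.8],
    [0,31,2.5,190,-0.8],
    [0,31,2.5,205,-0.8],
    [0,31,2.5,215,-0.8],
    [0,31,2.5,223,-0.8],
    [0,31,2.5,223,-0.8],
  ],
)

```text
t: 2.87
position: [0.522, 0.1189, 0.0469]
tcp_rot: [-3.139, 0.001, 1.419]
force: [-0.7, 0.5, 0.2]
grip_width: 0.0001
```

Run:
```python
from h import *
snap('side','s2'); crop('side0',0,0,10,10,'x'); crop('s2',170,150,330,270,'s2c'); snap('wrist','w2')
s=r.get_state();print(s['position'],s['tcp_rot'],s['force'])
```

```text
scale 60.0
scale 5.0
[0.52310003 0.11940522 0.04887021] [ 3.14091731e+00 -7.07154485e-05  1.41934320e+00] [-0.08617803  0.33945841  0.751367  ]
```

View pics/s2c.png

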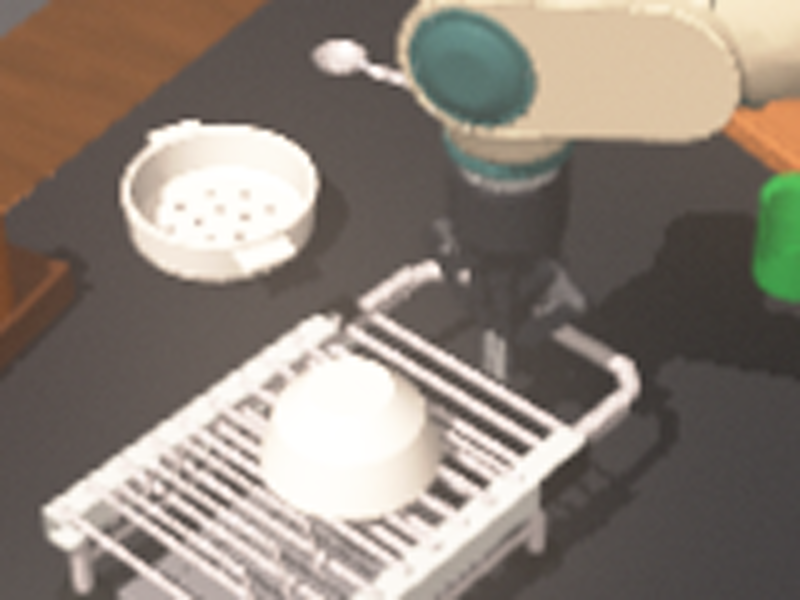

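View pics/w2.png

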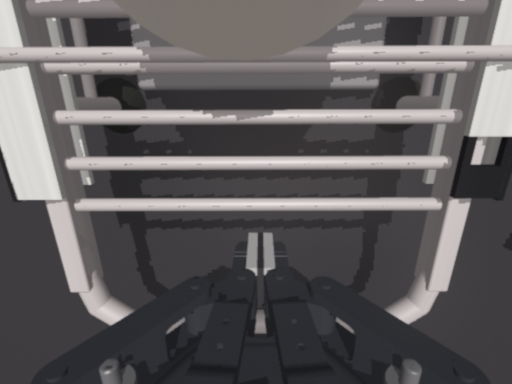

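The fingers are in the gap between the bar and the first wire, at pixel (260,240) in the wrist view. Now the pull.

drive_tool(
  motion=[
    [0,-8,0,0,0],
    [0,-16,0,0,0],
    [0,-23,0,0,0],
    [0,-31,0,0,0],
    [0,-39,0,0,0],
    [0,-47,0,0,0],
    [0,-55,0,0,0],
    [0,-63,0,0,0],
    [0,-71,0,0,0],
    [0,-79,0,0,0],
    [0,-87,0,0,0],
    [0,-95,0,0,0],
    [0,-103,0,0,0],
    [0,-111,0,0,0],
    [0,-119,0,0,0],
    [0,-127,0,0,0],
    [0,-135,0,0,0],
    [0,-140,0,0,0],
    [0,-143,0,0,0],
    [0,-144,0,0,0],
  ],
)

```text
t: 4.63
position: [0.5015, -0.0231, 0.0488]
tcp_rot: [3.14, -0.0, 1.419]
force: [3.1, 4.1, 2.6]
grip_width: -0.0
```

Run:
```python
from h import *
c=r.get_calibration('wrist'); snap('wrist','w3'); json.dump({k:np.array(v).tolist() for k,v in c.items()},open('w3.json','w'))
s=r.get_state();print(s['position'],s['tcp_rot'],s['force'])
print((s['position'][:2]-[.5284,.1594])@[-.1495,-.9888])
```

```text
[ 0.50128639 -0.02304435  0.04859772] [3.14102663e+00 8.03801043e-05 1.41938767e+00] [1.03828312 0.91819561 0.67232803]
0.18445445292979612
```

View pics/w3.png

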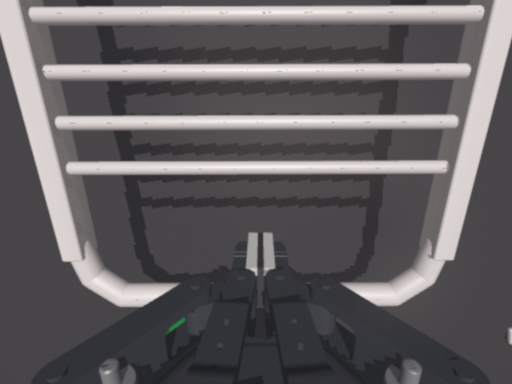

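drive_tool(
  motion=[
    [0,-4,0,0,0],
    [0,-7,0,0,0],
    [0,-9,0,0,0],
    [0,-10,0,0,0],
    [0,-11,0,0,0],
    [0,-11,0,0,0],
  ],
)

```text
t: 5.18
position: [0.4992, -0.0338, 0.048]
tcp_rot: [-3.141, 0.001, 1.42]
force: [1.3, 1.9, 1.4]
grip_width: -0.0001
```

Run:
```python
from h import *
snap('side','s4'); snap('scene','n4'); crop('s4',170,150,330,270,'s4c'); crop('n4',205,110,365,230,'n4c')
s=r.get_state();print(s['position'],s['force'],(s['position'][:2]-[.5284,.1594])@[-.1495,-.9888])
```

```text
scale 5.0
scale 5.0
[ 0.4990672  -0.03376893  0.04784302] [-0.54606007  0.91751605  0.6664874 ] 0.19539069326400912
```

View pics/s4c.png

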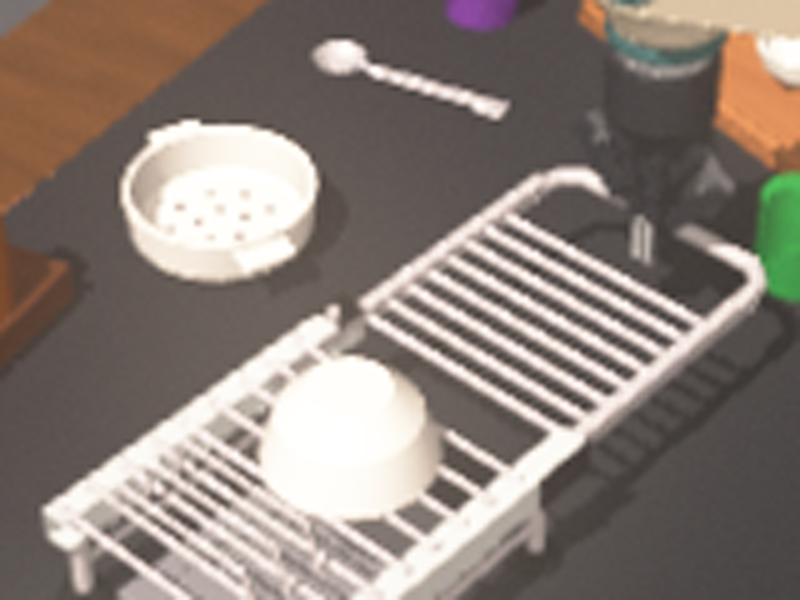

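View pics/n4c.png

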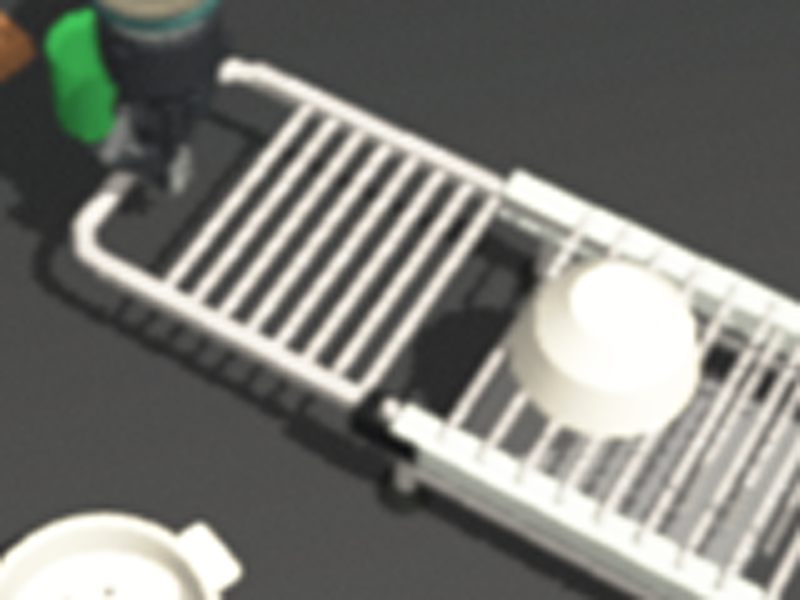

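drive_tool(
  motion=[
    [0,-1,0,0,0],
    [0,-1,0,0,0],
    [0,-2,0,0,0],
    [0,-2,0,0,0],
  ],
)

```text
t: 5.62
position: [0.4989, -0.0353, 0.0479]
tcp_rot: [-3.141, -0.0, 1.42]
force: [-0.5, 3.7, -0.1]
grip_width: 0.0002
```

drive_tool(
  motion=[
    [0,-1,0,0,0],
    [0,-1,0,0,0],
  ],
)

```text
t: 5.78
position: [0.4989, -0.0354, 0.048]
tcp_rot: [-3.141, -0.002, 1.42]
force: [0.8, 7.8, -1.4]
grip_width: 0.0001
```

drive_tool(
  motion=[
    [0,-1,0,0,0],
    [0,-1,0,0,0],
  ],
)

```text
t: 5.95
position: [0.4989, -0.0355, 0.048]
tcp_rot: [-3.141, -0.004, 1.421]
force: [1.0, 12.2, -0.3]
grip_width: 0.0002
```

The TCP has stopped at y = -0.0355 while the force has risen from 4 to 12 N, so this looks like the stop. I'll back off, rise and look at the lock hole.

drive_tool(
  motion=[
    [0,6,0,0,0],
    [0,14,0,0,0],
    [0,20,0,0,0],
    [0,24,0,0,0],
    [0,24,0,-20,0],
    [0,24,0,-50,0],
    [0,24,0,-85,0],
    [0,24,0,-120,0],
    [0,24,0,-160,0],
    [0,60,0,-190,0],
    [0,60,0,-190,0],
  ],
)

```text
t: 6.87
position: [0.51, 0.0243, 0.2451]
tcp_rot: [3.131, -0.002, 1.421]
force: [1.2, 0.1, 1.0]
grip_width: -0.0004
```

Run:
```python
from h import *
c=r.get_calibration('wrist'); snap('wrist','w5'); json.dump({k:np.array(v).tolist() for k,v in c.items()},open('w5.json','w'))
s=r.get_state();print(s['position'],s['force'])
```

```text
[0.5094521  0.02381961 0.24246008] [-0.51322527  0.38721709 -0.21099741]
```

View pics/w5.png

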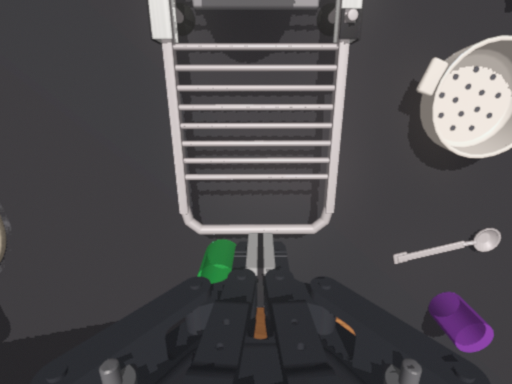

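Run:
```python
from h import *
crop('w5',140,0,380,60,'w5a');crop('w5',310,0,390,60,'w5b')
c=json.load(open('w5.json'))
b=[onz(c,u,v,.07) for u,v in [(200,229),(320,229)]];print('bar',b,sum(b)/2)
```

```text
scale 3.3333333333333335
scale 10.0
bar [array([ 0.42237864, -0.04243005,  0.07      ]), array([ 0.57556602, -0.06630334,  0.07      ])] [ 0.49897233 -0.05436669  0.07      ]
```

View pics/w5b.png

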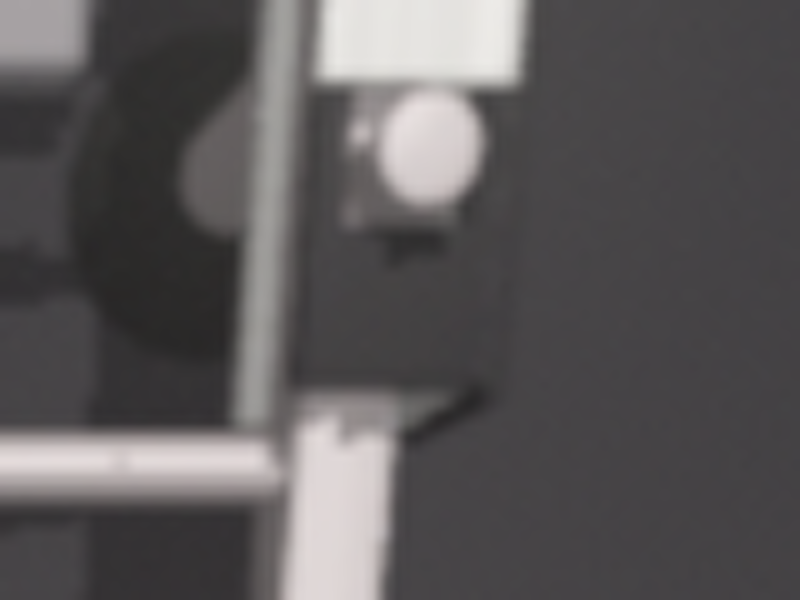

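View pics/w5a.png

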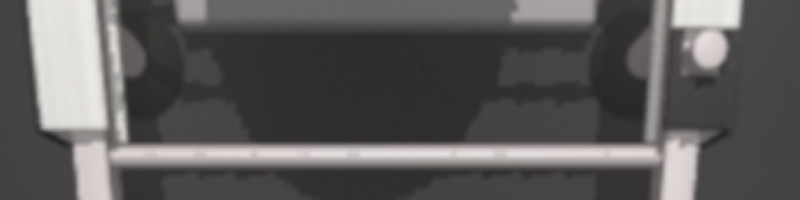

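The button stands up in the hole at wrist pixel (352,15), and the bar moved 139 mm, which puts the extension at about 0.16. Now to the cup.

Run:
```python
from h import *
shift((.600,-.375,.24),-22)
```

```text
shift mm [-381.   148.6    3.1] turn 103.5 norm 409
```

drive_tool(
  motion=[
    [85,-381,149,0,103.5],
    [85,-381,149,0,103.5],
    [85,-381,149,0,103.5],
    [85,-381,149,0,103.5],
    [85,-381,149,0,103.5],
    [85,-381,149,0,103.5],
    [85,-381,149,0,103.5],
    [85,-381,149,0,103.5],
    [85,-381,149,0,103.5],
    [85,-381,149,0,103.5],
    [85,-381,149,0,103.5],
    [85,-381,149,0,103.5],
    [85,-381,149,0,103.5],
    [85,-381,149,0,103.5],
    [85,-381,149,0,103.5],
    [85,-381,149,0,103.5],
    [85,-381,149,0,103.5],
    [85,-381,149,0,103.5],
  ],
)

```text
t: 8.42
position: [0.5977, -0.3773, 0.2372]
tcp_rot: [-3.142, 0.002, -0.385]
force: [-0.8, -0.4, 0.8]
grip_width: 0.0849
```

Run:
```python
from h import *
c=r.get_calibration('wrist'); snap('wrist','w6'); json.dump({k:np.array(v).tolist() for k,v in c.items()},open('w6.json','w'))
s=r.get_state();print(s['position'],s['tcp_rot'],s['force'],c['position'])
```

```text
[ 0.5977624  -0.37726333  0.23756103] [-3.14158999e+00  1.04253298e-03 -3.85050361e-01] [-0.45995121  0.14039074  0.51433954] [ 0.67478587 -0.40985642  0.38096671]
```

View pics/w6.png

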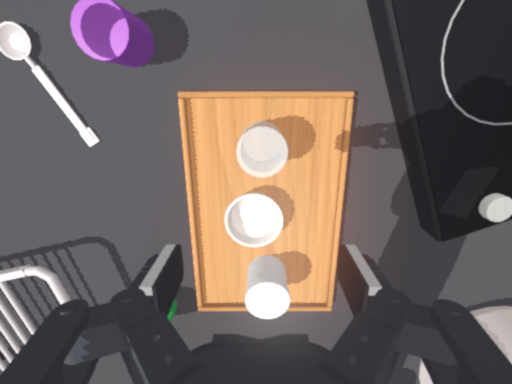

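Run:
```python
from h import *
crop('w6',210,100,330,190,'w6a')
```

```text
scale 6.666666666666667
```

View pics/w6a.png

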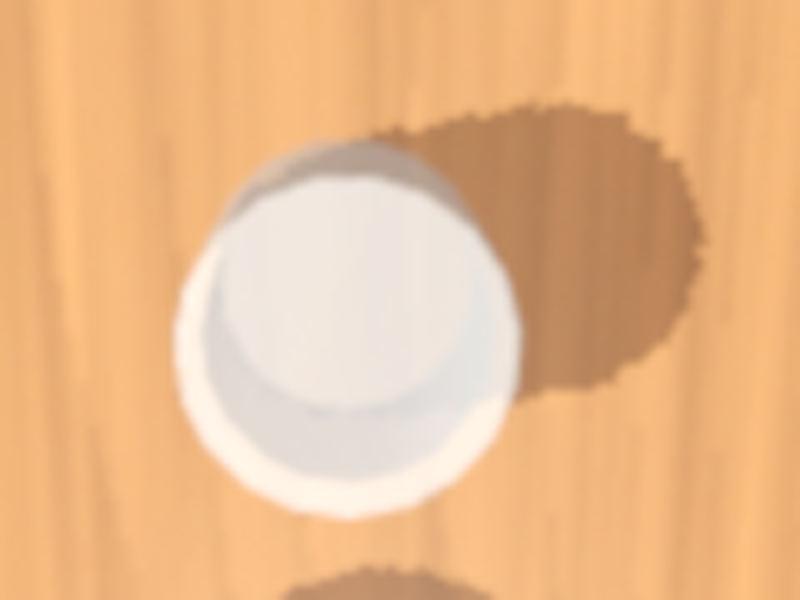

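Run:
```python
from h import *
c=json.load(open('w6.json'))
print(onz(c,262.2,151.9,.078))
cd=r.get_calibration('side');cs=r.get_calibration('scene')
T=lambda x,y:(85+x/5,75+y/5); Q=lambda x,y:(275+x/5.714,110+y/5.714)
print(tri([(c,262.2,151.9),(cd,*Q(241,155))]),tri([(c,262.2,151.9),(cs,*T(198,290)),(cd,*Q(241,155))]))
print('sauce',onz(c,254,220,.04))
shift((.6165,-.385,.0315),-22)
```

```text
[ 0.618122   -0.38945677  0.078     ]
(array([ 0.61860365, -0.38917379,  0.07785983]), [np.float64(0.0005719377308636203), np.float64(0.000571937730863474)]) (array([ 0.61759303, -0.38719135,  0.07699934]), [np.float64(0.0022147221729576253), np.float64(0.003360227604299623), np.float64(0.001937755832289297)])
sauce [ 0.52796326 -0.34143023  0.04      ]
shift mm [2.05e+01 1.00e-01 2.06e+02] turn -0.1 norm 207
```

Run:
```python
from h import *
shift((.6182,-.389,.030),-22)
```

```text
shift mm [ 23.6   3.2 207.5] turn -0.1 norm 209
```

drive_tool(
  motion=[
    [85,12,1.6,25,0],
    [85,23.5,3,55,0],
    [85,23.5,3,85,0],
    [85,23.5,3,110,0],
    [85,23.5,3,130,0],
    [85,23.5,3,148,0],
    [85,23.5,3,163,0],
    [85,23.5,3,176,0],
    [85,23.5,3,188,0],
    [85,23.5,3,198,0],
    [85,23.5,3,205,0],
    [85,23.5,3,207,0],
    [85,23.5,3,207,0],
  ],
)

```text
t: 9.55
position: [0.6185, -0.3888, 0.0309]
tcp_rot: [-3.142, 0.0, -0.386]
force: [0.4, -0.1, -0.5]
grip_width: 0.0846
```

Run:
```python
from h import *
snap('wrist','w7');snap('side','s7');crop('s7',265,100,405,205,'s7c')
s=r.get_state();print(s['position'],s['tcp_rot'],s['force'])
```

```text
scale 5.714285714285714
[ 0.6190423  -0.38911701  0.03233324] [ 3.14119169e+00 -1.52335008e-03 -3.86471350e-01] [-1.26062226 -0.16727283  0.12675973]
```

View pics/w7.png

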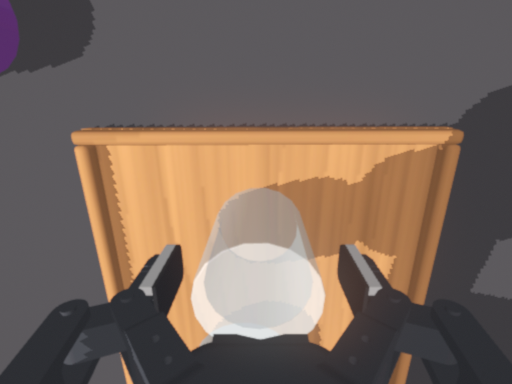

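View pics/s7c.png

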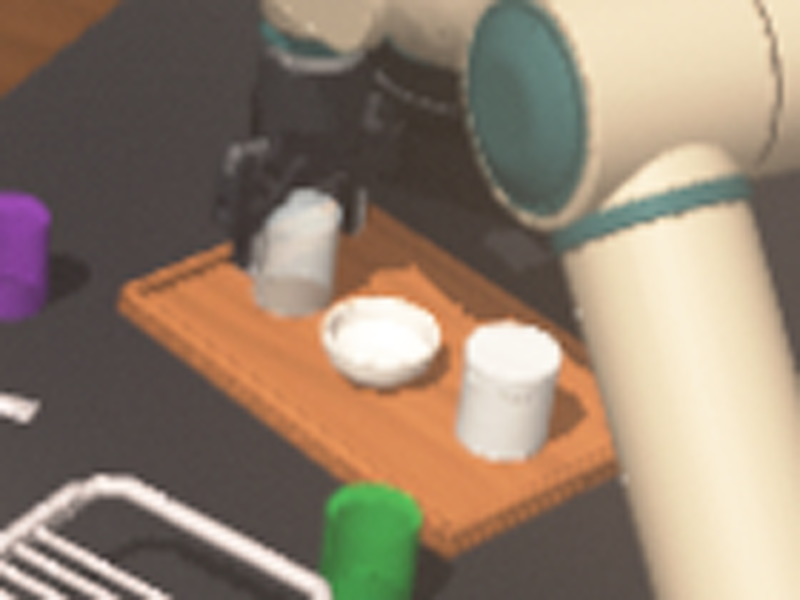

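drive_tool(
  motion=[
    [70,0,0,0,0],
    [62,0,0,0,0],
    [58,0,0,0,0],
    [54,0,0,0,0],
    [50,0,0,0,0],
    [50,0,0,0,0],
    [50,0,0,0,0],
    [50,0,0,0,0],
    [50,0,0,0,0],
  ],
)

```text
t: 10.4
position: [0.6191, -0.3891, 0.0324]
tcp_rot: [3.141, -0.002, -0.387]
force: [-0.5, 0.6, 5.9]
grip_width: 0.0569
```

drive_tool(
  motion=[
    [40,0,0,-3,0],
    [40,0,0,-8,0],
    [40,0,0,-18,0],
    [40,0,0,-30,0],
    [40,0,0,-45,0],
    [40,0,0,-65,0],
    [40,0,0,-90,0],
    [40,0,0,-115,0],
    [40,0,0,-140,0],
    [40,0,0,-155,0],
    [40,0,0,-160,0],
    [40,0,0,-160,0],
  ],
)

```text
t: 11.4
position: [0.6192, -0.3892, 0.1947]
tcp_rot: [3.14, -0.005, -0.387]
force: [-0.0, 0.4, -1.2]
grip_width: 0.057
```

Run:
```python
from h import *
snap('wrist','w8');snap('side','s8');crop('s8',265,60,405,205,'s8c')
s=r.get_state();print(s['position'],s['tcp_rot'],s['force'],s['grip_width'])
shift((.5185,.0845,.19),-22)
```

```text
scale 4.137931034482759
[ 0.61834971 -0.38866079  0.19039637] [-3.14134695e+00  1.29406911e-03 -3.86594693e-01] [-0.74132149 -0.77631075 -2.41502013] 0.05700373236600695
shift mm [-270.9 -400.6    0.8] turn -0.2 norm 484
```

View pics/w8.png

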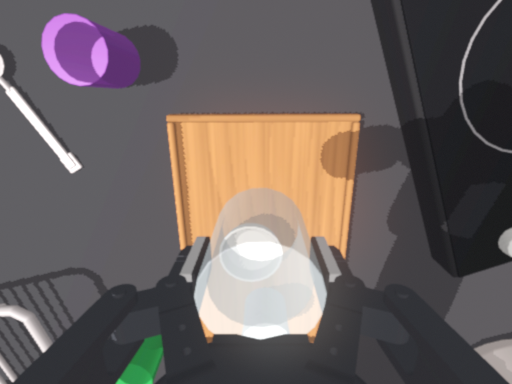

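View pics/s8c.png

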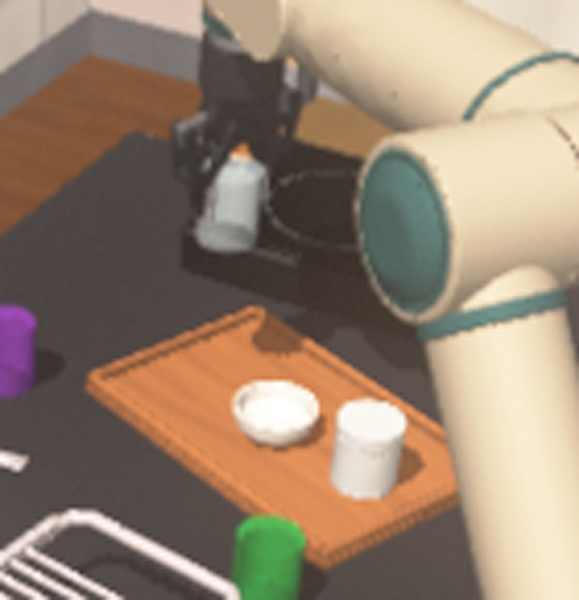

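drive_tool(
  motion=[
    [40,-5,-8,0,0],
    [40,-14,-20,0,0],
    [40,-27,-40,0,0],
    [40,-42,-62,0,0],
    [40,-58,-86,0,0],
    [40,-75,-111,0,0],
    [40,-92,-136,0,0],
    [40,-109,-161,0,0],
    [40,-126,-186,0,0],
    [40,-143,-211,0,0],
    [40,-160,-236,0,0],
    [40,-177,-261,0,0],
    [40,-194,-286,0,0],
    [40,-210,-311,0,0],
    [40,-226,-335,0,0],
    [40,-241,-357,0,0],
    [40,-254,-376,0,0],
    [40,-263,-389,0,0],
    [40,-268,-397,0,0],
    [40,-271,-400.5,0,0],
  ],
)

```text
t: 13.17
position: [0.5178, 0.0853, 0.19]
tcp_rot: [3.141, 0.002, -0.385]
force: [0.5, -0.3, -1.2]
grip_width: 0.0568
```

Run:
```python
from h import *
c=r.get_calibration('wrist'); snap('wrist','w9'); json.dump({k:np.array(v).tolist() for k,v in c.items()},open('w9.json','w'))
snap('scene','n9');crop('n9',205,60,385,195,'n9c')
s=r.get_state();print(s['position'],s['tcp_rot'],s['force'],s['grip_width'])
shift((.5185,.0845,.100),-22)
```

```text
scale 4.444444444444445
[0.51825602 0.08435168 0.19049086] [ 3.14072388e+00  1.11596636e-03 -3.86008304e-01] [ 0.42860702  0.34546651 -1.79703281] 0.05672689027498058
shift mm [ 0.3 -0.3 90.5] turn -0.1 norm 90
```

View pics/w9.png

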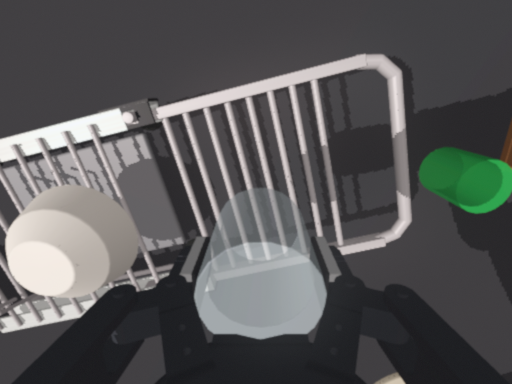

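View pics/n9c.png

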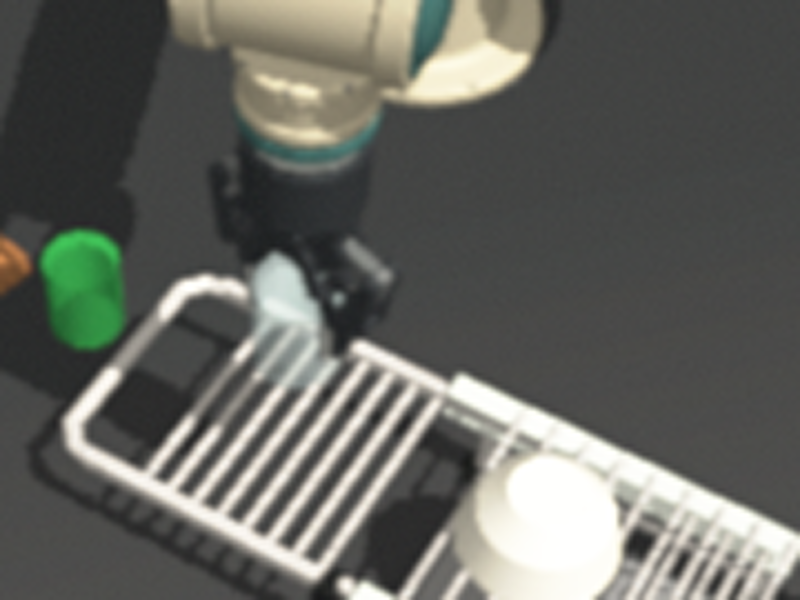

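drive_tool(
  motion=[
    [40,0,0,8,0],
    [40,0,0,20,0],
    [40,0,0,34,0],
    [40,0,0,48,0],
    [40,0,0,60,0],
    [40,0,0,69,0],
    [40,0,0,76,0],
    [40,0,0,81,0],
    [40,0,0,85,0],
    [40,0,0,88,0],
    [40,0,0,90,0],
    [40,0,0,90,0],
  ],
)

```text
t: 14.27
position: [0.5186, 0.0843, 0.1012]
tcp_rot: [3.142, -0.0, -0.386]
force: [0.3, 0.8, -2.1]
grip_width: 0.0568
```

drive_tool(
  motion=[
    [40,0,0,0.5,0],
    [40,0,0,1,0],
    [40,0,0,1.5,0],
    [40,0,0,2,0],
    [40,0,0,2.5,0],
    [40,0,0,3,0],
    [40,0,0,3,0],
  ],
)

```text
t: 14.85
position: [0.5185, 0.0843, 0.0982]
tcp_rot: [3.141, 0.0, -0.387]
force: [-0.1, 0.8, -1.6]
grip_width: 0.057
```

drive_tool(
  motion=[
    [40,0,0,0.5,0],
    [40,0,0,1,0],
    [40,0,0,1,0],
  ],
)

```text
t: 15.1
position: [0.5186, 0.0843, 0.0973]
tcp_rot: [3.142, -0.0, -0.387]
force: [0.4, 0.4, -1.1]
grip_width: 0.057
```

drive_tool(
  motion=[
    [40,0,0,0.5,0],
    [40,0,0,1,0],
    [40,0,0,1,0],
  ],
)

```text
t: 15.35
position: [0.5188, 0.0843, 0.0972]
tcp_rot: [-3.141, -0.001, -0.387]
force: [-2.9, 0.7, 4.6]
grip_width: 0.057
```

drive_tool(
  motion=[
    [40,0,0,0.5,0],
    [40,0,0,0.5,0],
    [40,0,0,0.5,0],
  ],
)

```text
t: 15.6
position: [0.5188, 0.0843, 0.0972]
tcp_rot: [-3.141, -0.001, -0.386]
force: [-3.1, 0.4, 8.3]
grip_width: 0.057
```

Run:
```python
from h import *
snap('side','s10');crop('s10',200,130,340,235,'s10c')
```

```text
scale 5.714285714285714
```

View pics/s10c.png

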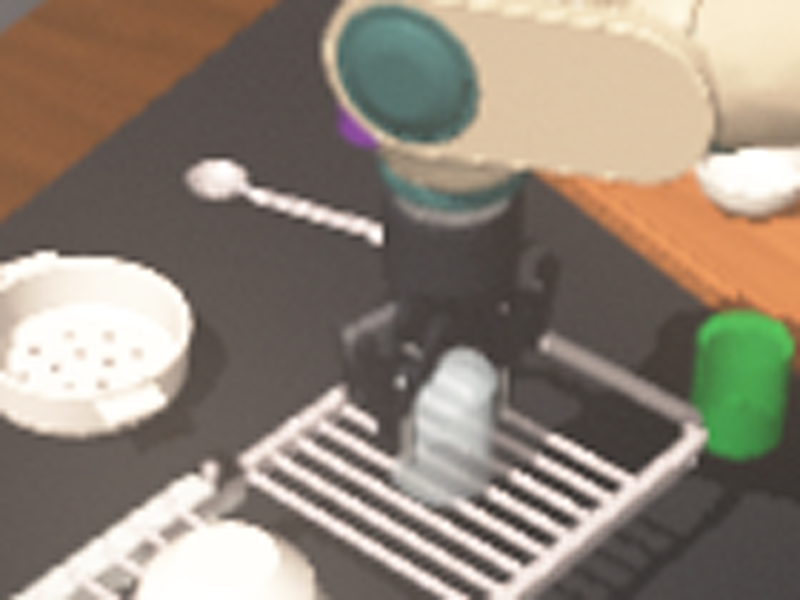

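The cup stands on the wires under the gripper. Releasing.

drive_tool(
  motion=[
    [57,0,0,-0.5,0],
    [58,0,0,-0.5,0],
    [60,0,0,-0.5,0],
    [63,0,0,-0.5,0],
    [67,0,0,-0.5,0],
    [72,0,0,-0.5,0],
    [78,0,0,-0.5,0],
    [85,0,0,-0.5,0],
    [85,0,0,-0.5,0],
    [85,0,0,-0.5,0],
  ],
)

```text
t: 16.48
position: [0.5186, 0.0843, 0.0963]
tcp_rot: [3.142, -0.0, -0.387]
force: [0.2, -0.6, -0.2]
grip_width: 0.0848
```

Run:
```python
from h import *
snap('wrist','w11')
s=r.get_state();print(s['position'],s['tcp_rot'],s['force'],s['grip_width'])
```

```text
[0.51862011 0.08425646 0.09628922] [ 3.14152217e+00 -1.13599671e-04 -3.86530640e-01] [0.34976405 0.0770956  0.12925803] 0.08515905024000811
```

View pics/w11.png

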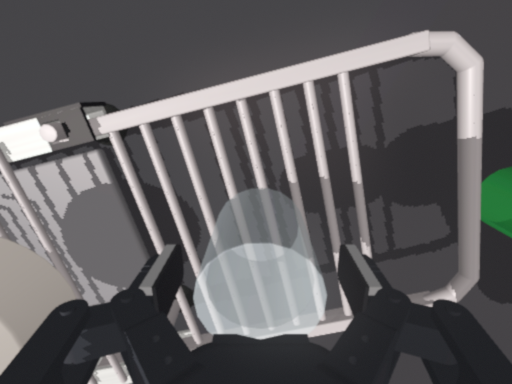

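Both pads are clear of the cup and it stands upright. Rising straight up.

drive_tool(
  motion=[
    [85,0,0,-5,0],
    [85,0,0,-15,0],
    [85,0,0,-30,0],
    [85,0,0,-50,0],
    [85,0,0,-75,0],
    [85,0,0,-100,0],
    [85,0,0,-130,0],
    [85,0,0,-160,0],
    [85,0,0,-180,0],
    [85,-40,0,-180,0],
    [85,-80,0,-180,0],
    [85,-80,0,-180,0],
  ],
)

```text
t: 17.53
position: [0.4404, 0.1161, 0.2775]
tcp_rot: [-3.141, 0.001, -0.384]
force: [-0.8, 0.5, 0.1]
grip_width: 0.085
```

Run:
```python
from h import *
c=r.get_calibration('wrist'); snap('wrist','w12'); json.dump({k:np.array(v).tolist() for k,v in c.items()},open('w12.json','w'))
snap('side','s12');snap('scene','n12');crop('s12',160,110,380,275,'s12c');crop('n12',85,75,385,245,'n12c')
s=r.get_state();print(s['t'],s['position'],s['force'],s['grip_width'])
```

```text
scale 3.6363636363636362
scale 2.6666666666666665
17.6833 [0.44464012 0.11450064 0.27750772] [-0.91578848 -0.17785505  0.26740082] 0.08505292319588088
```

View pics/w12.png

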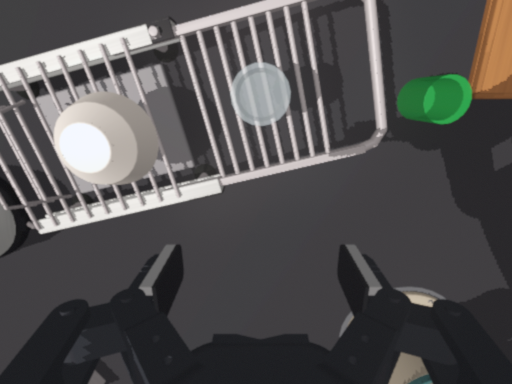

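View pics/s12c.png

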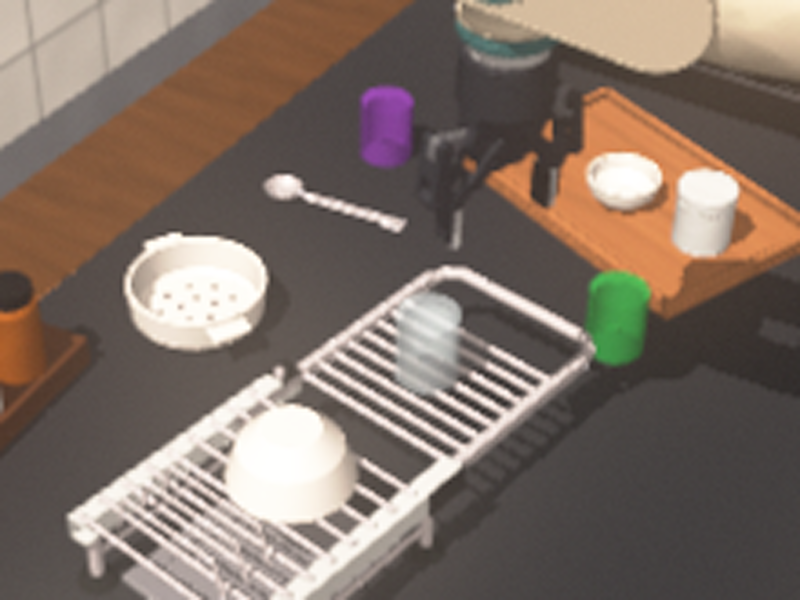

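View pics/n12c.png

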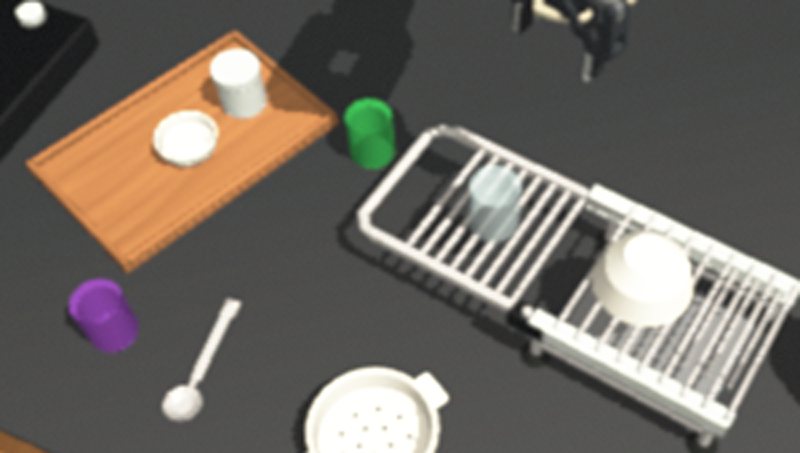

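Run:
```python
from h import *
c=json.load(open('w12.json'));cd=r.get_calibration('side')
print('cup top', tri([(c,261,95),(cd,160+430/3.636,110+308/3.636)]), onz(c,261,95,.143))
crop('w12',130,10,210,60,'w12b')
```

```text
cup top (array([0.51718386, 0.08287361, 0.14914737]), [np.float64(5.786175303441878e-05), np.float64(5.7861753034371676e-05)]) [0.51723047 0.08288841 0.143     ]
scale 10.0
```

View pics/w12b.png

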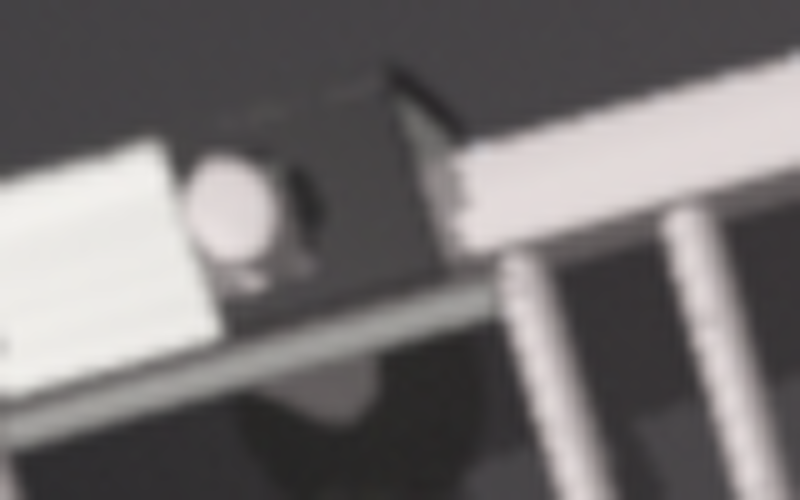

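The button is still up (wrist pixel about 153,31). The cup stands at (0.517, 0.083), within about 2 mm of the deck's middle.

```bash
python3 -c "
from bench import r
print(r.finish_job())"
```

```text
the job is handed in; nothing more can be done
None
```

The rack is drawn out and locked, and the teacup stands upside down on the wires of the drawn-out part. I handed the job in at about 18 s of robot time.

- **Rack:** I hooked the end bar from inside with closed fingers and pulled it to the stop. The bar moved about 139 mm from a start of about 22 mm, which is about 0.161. The force there rose to 12 N. The lock button showed up through its hole then, and again after the cup was placed.
- **Teacup:** I gripped it at 57 mm, carried it over and lowered it in steps of 0.5 to 1 mm. It touched with about 5 to 8 N before I opened the fingers. The last views show it upright, about 2 mm from the deck's middle.
- **Other things:** The sauce bowl, tin, green and purple cups, spoon, dish and rice bowl look unmoved. I judged this by eye from the pictures and did not measure it. The kettle was outside the last close-up views, but the arm did not go near it.

Two measurements disagreed:
- **Bar height:** The scene camera put the bar at 21 mm, from a poor viewing angle. The side camera gave 65 mm against the 70 mm stated, and I worked to 70 mm.
- **Cup top:** Two views put the top of the placed cup at 149 mm against the expected 143 mm, which I took as pixel error. The contact height while setting down was within 1 mm of the expected value.

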